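Open the full tablet jar with the push-and-turn safety cap

ROBOT

A 6-joint arm with a two-finger parallel gripper is mounted at the origin on the work surface; the furniture and walls round the work are solid. World frame = base frame: x ahead of the robot, y to its left, z up, the work surface at z = 0. Lengths are in mm, angles in rad, forces in N, time in s.
With the tool pointing down it reaches from about 350 to 875 mm from the base axis. Payload 4.2 kg.
Tool frame: the origin (TCP) lies between the finger pads; the fingertips stand 11 mm ahead of it and the grasp point (between the pads) lies 8 mm behind it; z points along the fingers, y is the line along which they close (so a half turn about z gives the same grasp; the last joint's range is limited). The gripper opens to 85 mm and grips with 20 to 120 N. Pads are 22 mm wide; open, the fingers measure 114 mm over their backs; the gripper's body (76 mm by 85 mm) begins 54 mm behind the grasp point. The pads swing forward as they close: fully open they stand 13 mm farther back than shut.
Start: joints at [1.45, 0.385, 0.008, 0, -1.194, -0.259], TCP at [231.676, 580.453, 242.312] pointing down, gripper open.
Joint ranges: [-3.14, 3.14], [-1.21, 2.06], [-1.07, 1.41], [-3.16, 2.05], [-2.99, -0.16], [-3.1, 3.1]. Speed limits (rad/s): [2.79, 2.79, 3.14, 3.14, 3.14, 3.14].

INTERFACE

Orientations are given as a unit quaternion [w, x, y, z].
In Python, from workcell import get_obs, capture, sign_off gives the robot as it stands. The module is installed in compiled form; this text tells all that it offers.
- The arm moves only by the tool carry_out, never from a script. Its argument "deltas" is a list of rows, each a list of 7 numbers: the shift along the tool's x, y, z normalised to -1 to 1, where 1 is 40 cm, then the turn, a rotation vector about the tool's x, y, z normalised to -1 to 1, where 1 is 180 degrees, then the opening, from -1 (shut) to 1 (fully open). In form: [[tx, ty, tz, rx, ry, rz, fingers], ...]. A call has 1 to 10 rows; each row is the pose to reach, as a shift and turn from the pose commanded when the call began, along the tool's axes at that moment, turning the shorter way round; what a row does not reach only later rows make up. A row lasts 1/12 s, in which the tool goes at most 41.7 mm and 7.16 degrees, less where a joint would pass 70% of its speed; a pose out of reach is approached as far as the arm can. A call with a number of a shift or a turn outside -1 to 1 is refused whole. A call with a gripper value outside its range is refused whole. The fingers move at their own pace and stop on an object; "newtons" is the grip in N (left out, the last holds). Time passes only in rows, so rows that repeat a pose let the fingers close. It gives the time, the measured TCP pose, the force, the opening and the grip force at its end, in the units of the state.
- get_obs(): the state, without advancing time (a new reading comes with each control period).
- capture(name): name is "scene" or "side" or "wrist"; returns a dict with "pixels" (480x640x3 uint8, blue, green, red), "mtx" (3x3 intrinsics, pixels), "cam_to_world" (4x4, takes a point from camera to world coordinates). Camera axes: x right, y down, z forward; pixel columns grow to the right and rows downward; lengths in mm; the calibration is good to about 2 mm. A picture is of the moment at which its call begins. There is no depth.
- sign_off(): hands the job in; it is judged then, once.
The state is a dict: "clock": time; "qpos": joint angles; "joint_velocities": joint speeds; "joint_efforts": joint torques, N m; "eef_pos": TCP position; "orientation": TCP orientation; "force": force on the tool from outside, world axes, zero at the start; "ft_torque": the same for the moment, N m; "finger_gap": finger opening in mm; "gripper_force": force on a finger pad.
Only numpy, scipy, OpenCV 4.12 (cv2) and the standard library are available. Lean on these libraries where they do the work, as an engineer would, in place of code of your own. Each camera call takes 0.05 s, during which the arm holds its last target. There are 200 camera calls.

TASK

The two dishwasher-tablet jars in the tidy look the same, but one is well filled and the other almost empty: lift a jar about a centimetre by its locked cap to feel which it is, and set it back down in its well. Then open the full one - press its safety cap down, keep pressing while you twist it anticlockwise until it comes free, and lift it off - and finish still holding the cap level and still in the gripper, straight above the open jar with some 5 to 10 cm of air between them. Leave the other jar closed and both jars standing in their wells, never have both caps off, and do not knock jars or bystanders about.

Things in the scene. Friction and masses are not known exactly. Their poses are not given: they have to be found in the camera images.
- cap_a_mid (a point): centre (half-way up) of the round ribbed grey push-and-turn cap of jar_a, 58 mm diameter, 28 mm high; z up. Locked, it is 112 mm above the jar's underside, and the jar lifts with it. A spring (about 5 N, plus 1.2 N a mm) holds it up in the lock; pressed down 3.5 mm or more (travel 6 mm, about 13 N) it turns anticlockwise seen from above
- cap_a: the same cap, origin at the centre of its underside, 14 mm below cap_a_mid. Not pressed it turns only a few degrees; it must stay pressed over the first 25 to 40 degrees of the turn, then is free to come up, and meets a stop 70 to 82 degrees from where it started; turned hard against the stop it binds, so ease back a little before lifting
- jar_a: white plastic tub, body 70x70 mm, 84 mm high, round neck 40 mm wide above it to the mouth at 114 mm; paper label on its front (-x) face. Loose in its well of the tidy. Origin: centre of its underside, z up. The twin looks the same; one holds many tablets (with jar and cap 0.45 to 0.65 kg), the other a couple (about 0.17 kg)
- jar_a_mouth (a point): centre of the mouth (rim) of jar_a, 114 mm above its underside
- cap_b_mid (a point): centre (half-way up) of the round ribbed grey push-and-turn cap of jar_b, 58 mm diameter, 28 mm high; z up. Locked, it is 112 mm above the jar's underside, and the jar lifts with it. A spring (about 5 N, plus 1.2 N a mm) holds it up in the lock; pressed down 3.5 mm or more (travel 6 mm, about 13 N) it turns anticlockwise seen from above
- cap_b: the same cap, origin at the centre of its underside, 14 mm below cap_b_mid. Not pressed it turns only a few degrees; it must stay pressed over the first 25 to 40 degrees of the turn, then is free to come up, and meets a stop 70 to 82 degrees from where it started; turned hard against the stop it binds, so ease back a little before lifting
- jar_b: white plastic tub, body 70x70 mm, 84 mm high, round neck 40 mm wide above it to the mouth at 114 mm; paper label on its front (-x) face. Loose in its well of the tidy. Origin: centre of its underside, z up. The twin looks the same; one holds many tablets (with jar and cap 0.45 to 0.65 kg), the other a couple (about 0.17 kg)
- jar_b_mouth (a point): centre of the mouth (rim) of jar_b, 114 mm above its underside
- tidy: fixed metal bottle tidy, 86 mm (x) by 215 mm (y), walls 46 mm high and 5 mm thick, floor 4 mm thick, with a square well for a jar at y = +65 and -65 mm (jar clearance about 2.5 mm a side) and a slot with two clothes pegs between. Origin: centre of its underside
- mug_coffee: striped mug with a handle, 84 x 117 x 95 mm, a bystander to leave alone; origin at its underside's centre
- timer: round red-topped kitchen timer, 71 mm diameter, 69 mm high, a bystander to leave alone; origin at its underside's centre
- salt: salt shaker, 44 mm diameter, 90 mm high, a bystander to leave alone; origin at its underside's centre
- mandarin: mandarin, 55 mm diameter, a bystander to leave alone; origin at its underside's centre
- tumbler: upturned drinking glass, 79 mm diameter, 90 mm high, a bystander to leave alone; origin at its underside's centre
Things that resemble listed ones, but are neither listed nor needed, are in the scene too. Leave any yellow look-alike of the cap_a alone.

How it is judged (in metres and radians):
On the way, in this order (a step that is already met when the one before it is completed fails the run):
1. a jar has been hefted: lifted by its cap at least 5 mm off the floor of its well (((z of jar_a in the frame of tidy above 0.009 m and contact force between the fingers and cap_a above 1 N) or (z of jar_b in the frame of tidy above 0.009 m and contact force between the fingers and cap_b above 1 N))), for 0.2 s.
2. a cap is pressed down at least 2.5 mm on its jar (((z of cap_a_mid in the frame of jar_a below 0.1095 m and horizontal distance between cap_a_mid and jar_a_mouth below 0.01 m) or (z of cap_b_mid in the frame of jar_b below 0.1095 m and horizontal distance between cap_b_mid and jar_b_mouth below 0.01 m))), for 0.1 s.
3. a cap is turned at least 35 degrees (((angle between the x axis of cap_a and the x axis of jar_a, either way round above 0.61 rad and horizontal distance between cap_a_mid and jar_a_mouth below 0.01 m) or (angle between the x axis of cap_b and the x axis of jar_b, either way round above 0.61 rad and horizontal distance between cap_b_mid and jar_b_mouth below 0.01 m))), for 0.1 s.
At the end, for the whole second after the job is handed in: Full jar (over 2.5 N on the tidy): cap held in the fingers (over 1 N), level (0.35 rad), still, touching no jar, within 4 cm of straight above the mouth, underside 3 to 17 cm above the rim. Other cap on and locked (0.3 rad). Both jars upright (0.08 rad) on their wells' floors (3.5 mm) (((z of cap_a_mid in the frame of jar_a between 0.158 and 0.3 m and horizontal distance between cap_a_mid and jar_a_mouth below 0.04 m and angle between cap_a_mid's own z axis and vertical below 0.35 rad and contact force between the fingers and cap_a above 1 N and linear speed of cap_a below 0.03 m/s and contact force between cap_a and jar_a below 0.1 N and (z of jar_a in the frame of tidy below 0.0075 m and angle between jar_a's own z axis and vertical below 0.08 rad) and contact force between jar_a and tidy above 2.5 N and z of cap_b_mid in the frame of jar_b between 0.105 and 0.1145 m and horizontal distance between cap_b_mid and jar_b_mouth below 0.008 m and angle between the x axis of cap_b and the x axis of jar_b, either way round below 0.3 rad and (z of jar_b in the frame of tidy below 0.0075 m and angle between jar_b's own z axis and vertical below 0.08 rad)) or (z of cap_b_mid in the frame of jar_b between 0.158 and 0.3 m and horizontal distance between cap_b_mid and jar_b_mouth below 0.04 m and angle between cap_b_mid's own z axis and vertical below 0.35 rad and contact force between the fingers and cap_b above 1 N and linear speed of cap_b below 0.03 m/s and contact force between cap_b and jar_b below 0.1 N and (z of jar_b in the frame of tidy below 0.0075 m and angle between jar_b's own z axis and vertical below 0.08 rad) and contact force between jar_b and tidy above 2.5 N and z of cap_a_mid in the frame of jar_a between 0.105 and 0.1145 m and horizontal distance between cap_a_mid and jar_a_mouth below 0.008 m and angle between the x axis of cap_a and the x axis of jar_a, either way round below 0.3 rad and (z of jar_a in the frame of tidy below 0.0075 m and angle between jar_a's own z axis and vertical below 0.08 rad)))); the arm keeps its last pose, push and grip.
It fails at once if both caps are off at once (z of cap_a_mid in the frame of jar_a above 0.13 m and z of cap_b_mid in the frame of jar_b above 0.13 m).
It fails at once if a jar is tipped over (more than 0.4 rad) (angle between any of jar_a, jar_b's own z axis and vertical above 0.4 rad).
It fails at once if a loose bystander (mug, timer, salt shaker, mandarin, tumbler) is knocked away by more than 4 cm (distance of any of mug_coffee, timer, salt, mandarin, tumbler from where it was at the start of the episode above 0.04 m).
It also fails if it takes over 51 s, if anything falls off the work surface, if the arm or the gripper's body presses on something with over 40 N, if the wrist force passes 120 N, or if a joint passes its speed limit or range.

## Working session

There is one attempt and no reset: what is moved stays moved. The work goes in short steps, Python scripts to look and compute and a tool call to move; the robot and the scene stay as the last step left them, time stands still between calls to the robot, and variables do not carry over. Pictures are saved under pics/ and viewed, at most 10 in all, crops included, and the job is handed in when it is done.

Besides the shell and the picture viewer there is one more tool, called after "Call:" as a command line: name --pt "numbers of a row" for each row, then --argument value for the rest. carry_out: Moves the arm, as the interface text tells. Scaled input: -1 to 1 covers 40 cm each way for a shift and 180 degrees each way for a turn. Its arguments: {"type":"object","properties":{"deltas":{"type":"array"},"newtons":{"type":"number"}},"required":["deltas"]}

```bash
mkdir -p pics
cat > h.py <<'E'
import numpy as np, cv2, pickle
from workcell import get_obs, capture, sign_off
def ray(c,u,v):
    d=np.linalg.inv(c['mtx'])@[u,v,1.]; M=np.array(c['cam_to_world'])
    return M[:3,3], M[:3,:3]@d
def onz(c,u,v,z):
    o,d=ray(c,u,v); return o+d*(z-o[2])/d[2]
def proj(c,p):
    M=np.linalg.inv(np.array(c['cam_to_world'])); q=np.array(c['mtx'])@(M[:3,:3]@p+M[:3,3]); return q[:2]/q[2]
E
python3 - <<'E'
from h import *
for n in ['scene','side']:
    c=capture(n); pickle.dump(c,open(n+'.pkl','wb')); cv2.imwrite(f'pics/{n}.png',np.array(c['pixels'])); print(n,np.round(c['cam_to_world'],2).tolist(),c['mtx'][0][0])
o=get_obs(); print({k:np.round(v,3).tolist() for k,v in o.items()})
E
```

```text
scene [[-0.81, -0.42, 0.41, -198.11], [-0.58, 0.56, -0.58, 950.02], [0.01, -0.71, -0.7, 1236.99], [0.0, 0.0, 0.0, 1.0]] 608.3208831918596
side [[0.96, -0.15, 0.22, 199.05], [-0.27, -0.5, 0.82, -1148.68], [-0.02, -0.85, -0.52, 809.56], [0.0, 0.0, 0.0, 1.0]] 599.2864696967173
{'clock': 0.1, 'qpos': [1.45, 0.385, 0.007, -0.0, -1.194, -0.259], 'joint_velocities': [-0.001, -0.004, 0.002, 0.001, -0.003, -0.001], 'joint_efforts': [-0.001, -39.332, 18.893, 4.198, -0.003, 0.0], 'eef_pos': [231.535, 580.005, 241.343], 'orientation': [0.001, 0.982, -0.189, -0.0], 'force': [0.581, -0.266, -0.332], 'ft_torque': [0.029, -0.042, -0.004], 'gripper_force': 0.0, 'finger_gap': 85.721}
```

View pics/scene.png

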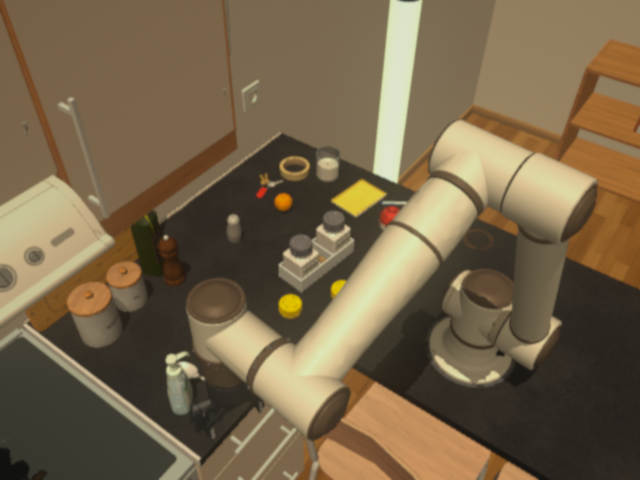

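View pics/side.png

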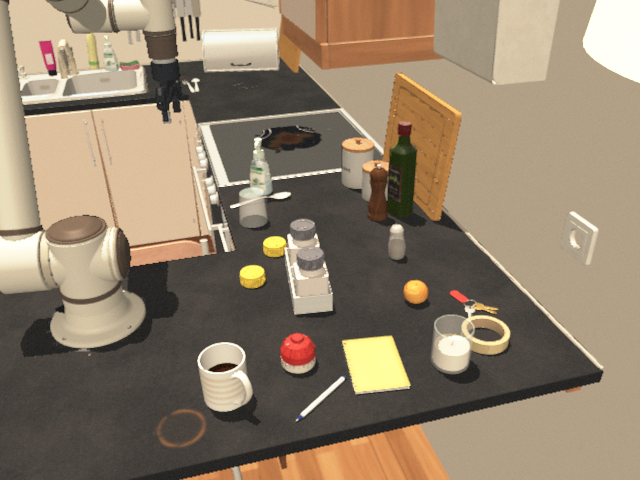

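The scene view shows the tidy at about (315,260), with grey caps at (301,245) and (334,221). In the side view they are at (303,231) and (311,262). The caps that could be confused with them are the yellow ones, at (290,306) and (340,290) in scene and (275,246) and (252,277) in side. I choose the two grey ones on the jars in the tidy.

Run:
```python
from h import *
ims=[]
S=pickle.load(open('scene.pkl','rb'));D=pickle.load(open('side.pkl','rb'))
a=cv2.resize(np.array(S['pixels'])[200:300,265:365],None,fx=4,fy=4,interpolation=cv2.INTER_CUBIC)
b=cv2.resize(np.array(D['pixels'])[215:315,260:360],None,fx=4,fy=4,interpolation=cv2.INTER_CUBIC)
cv2.imwrite('pics/crop.png',np.hstack([a,b]))
for n,c,pts in [('scene',S,[(301,243),(334,220)]),('side',D,[(303,231),(311,262)])]:
    for p in pts: print(n,p,onz(c,*p,116).round(1))
```

```text
scene (301, 243) [482.8  45.6 116. ]
scene (334, 220) [463.9 -79.3 116. ]
side (303, 231) [479.9  43.4 116. ]
side (311, 262) [463.1 -92.9 116. ]
```

View pics/crop.png

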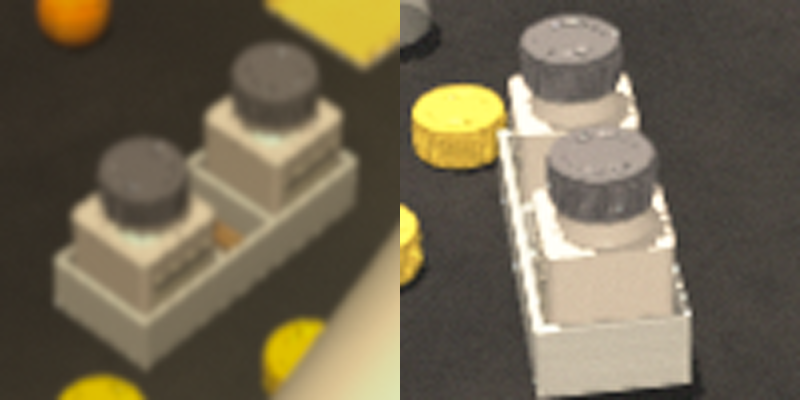

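The crop confirms both grey ribbed caps on the labelled jars. Their silhouette centres are (300.6,245.3) and (333.1,221.1) in scene, and (302.3,228.9) and (309.9,258.4) in side.

Run:
```python
from h import *
S=pickle.load(open('scene.pkl','rb'));D=pickle.load(open('side.pkl','rb'))
P=[]
for a,b in [((300.6,245.3),(302.3,228.9)),((333.1,221.1),(309.9,258.4))]:
    A=[];B=[]
    for c,p in ((S,a),(D,b)):
        o,d=ray(c,*p); d=d/np.linalg.norm(d); N=np.eye(3)-np.outer(d,d); A.append(N);B.append(N@o)
    x=np.linalg.lstsq(np.vstack(A),np.hstack(B),rcond=None)[0]; P.append(x)
    print(x.round(1), onz(S,*a,116).round(1), onz(D,*b,116).round(1))
d=P[0]-P[1];print(np.linalg.norm(d),np.degrees(np.arctan2(-d[0],d[1])))
```

```text
[479.7  52.7 116. ] [478.5  53.  116. ] [480.8  53.6 116. ]
[464.8 -75.9 114.4] [463.4 -74.2 116. ] [464.6 -78.1 116. ]
129.45201319194544 -6.6264779708046575
```

Call:
carry_out --pt "0.53 0.5 0 0 0 0.222 1" --pt "0.53 0.5 0 0 0 0.222 1" --pt "0.53 0.5 0 0 0 0.222 1" --pt "0.53 0.5 0 0 0 0.222 1" --pt "0.53 0.5 0 0 0 0.222 1" --pt "0.53 0.5 0 0 0 0.222 1" --pt "0.53 0.5 0 0 0 0.222 1" --pt "0.53 0.5 0 0 0 0.222 1" --pt "0.53 0.5 0 0 0 0.222 1" --pt "0.53 0.5 0 0 0 0.222 1" --newtons 80

```text
clock: 0.93
eef_pos: [354.6, 316.2, 242.3]
orientation: [-0.0, 0.858, -0.513, -0.0]
force: [-0.7, 1.1, 0.5]
finger_gap: 84.9
gripper_force: 0.0
```

```bash
cat >> h.py <<'E'
from scipy.spatial.transform import Rotation as Ro
def rot():
    w,x,y,z=get_obs()['orientation']; return Ro.from_quat([x,y,z,w])
def st():
    o=get_obs(); print('t',round(float(o['clock']),2),'p',np.round(o['eef_pos'],1),'F',np.round(o['force'],2),'T',np.round(o['ft_torque'],2),'gap',round(float(o['finger_gap']),1),'gf',round(float(o['gripper_force']),1),'q',np.round(o['qpos'],2),'yaw',np.degrees(np.arctan2(*rot().as_matrix()[[1,0],0])).round(1), 'tilt',np.degrees(np.arccos(-rot().as_matrix()[2,2])).round(2))
def to(x,y,z):
    d=np.array([x,y,z])-get_obs()['eef_pos']; print('shift', (rot().inv().apply(d)/400).round(4))
E
python3 -c "
from h import *
st(); to(479.7,53,200)"
```

```text
t 0.93 p [354.6 316.2 242.3] F [-0.67  1.08  0.46] T [ 0.02 -0.02 -0.03] gap 84.9 gf 0.0 q [ 1.07  0.13 -0.35 -0.   -1.1  -0.58] yaw -61.8 tilt 0.02
shift [0.7276 0.0357 0.1056]
```

Call:
carry_out --pt "0.7276 0.0357 0.1 0 0 0 1" --pt "0.7276 0.0357 0.1 0 0 0 1" --pt "0.7276 0.0357 0.1 0 0 0 1" --pt "0.7276 0.0357 0.1 0 0 0 1" --pt "0.7276 0.0357 0.1 0 0 0 1" --pt "0.7276 0.0357 0.1 0 0 0 1" --pt "0.7276 0.0357 0.1 0 0 0 1" --pt "0.7276 0.0357 0.1 0 0 0 1" --pt "0.7276 0.0357 0.1 0 0 0 1" --pt "0.7276 0.0357 0.1 0 0 0 1"

```text
clock: 1.77
eef_pos: [480.0, 54.0, 201.9]
orientation: [0.0, 0.859, -0.513, -0.0]
force: [0.2, -0.1, -0.0]
finger_gap: 85.5
gripper_force: 0.0
```

```bash
python3 -c "
from h import *
st(); to(479.7,53,111)
c=capture('wrist'); pickle.dump(c,open('w1.pkl','wb')); im=np.array(c['pixels']).copy()
for p in [(479.7,53,130),(464.6,-76,130)]:
    q=proj(c,np.array(p)); print(q); cv2.circle(im,tuple(int(v) for v in q),3,(0,0,255),-1)
cv2.imwrite('pics/w1.png',im)"
```

```text
t 1.77 p [480.   54.  201.9] F [ 0.21 -0.14 -0.01] T [ 0.02 -0.    0.  ] gap 85.5 gf 0.0 q [ 0.45  0.18 -0.39 -0.   -1.    0.05] yaw -61.7 tilt 0.04
shift [0.0018 0.0016 0.2273]
[319.88221614 265.44151581]
[460.92384021  77.24311938]
```

View pics/w1.png

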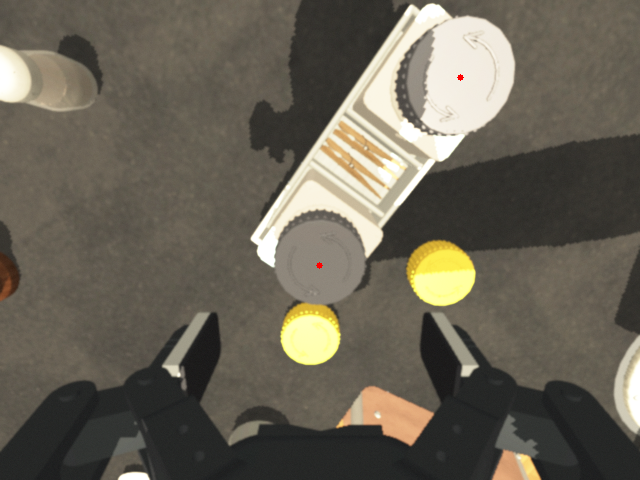

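The wrist view shows the projected points (320,265) and (461,77) on the two grey cap tops, so the positions agree to about 1 mm. The yellow caps at (310,334) and (441,273) are low and clear.

Call:
carry_out --pt "0 0 0.09 0 0 0 1" --pt "0 0 0.17 0 0 0 1" --pt "0 0 0.21 0 0 0 1" --pt "0 0 0.227 0 0 0 1" --pt "0 0 0.227 0 0 0 1" --pt "0 0 0.227 0 0 0 1"

```text
clock: 2.32
eef_pos: [480.4, 54.4, 112.4]
orientation: [-0.001, 0.859, -0.512, 0.001]
force: [0.1, -0.6, 0.5]
finger_gap: 85.2
gripper_force: 0.0
```

```bash
python3 -c "
from h import *
st(); to(479.7,53,111)"
```

```text
t 2.32 p [480.4  54.4 112.4] F [ 0.14 -0.62  0.47] T [-0.01 -0.07  0.05] gap 85.2 gf 0.0 q [ 0.45  0.29 -0.51  0.   -0.77  0.05] yaw -61.6 tilt 0.09
shift [0.0023 0.0033 0.0034]
```

Call:
carry_out --pt "0.002 0.002 0.002 0 0 0 -1" --pt "0.002 0.002 0.002 0 0 0 -1" --pt "0.002 0.002 0.002 0 0 0 -1" --pt "0.002 0.002 0.002 0 0 0 -1" --pt "0.002 0.002 0.002 0 0 0 -1" --pt "0.002 0.002 0.002 0 0 0 -1" --pt "0.002 0.002 0.002 0 0 0 -1" --pt "0.002 0.002 0.002 0 0 0 -1" --pt "0.002 0.002 0.002 0 0 0 -1" --pt "0.002 0.002 0.002 0 0 0 -1" --newtons 60

```text
clock: 3.15
eef_pos: [480.6, 52.4, 112.0]
orientation: [-0.001, 0.859, -0.513, 0.001]
force: [-0.4, 1.6, 5.1]
finger_gap: 55.2
gripper_force: 65.5
```

```bash
python3 -c "
from h import *
st()"
```

```text
t 3.15 p [480.6  52.4 112. ] F [-0.39  1.56  5.1 ] T [0.38 0.17 0.  ] gap 55.2 gf 65.5 q [ 0.45  0.29 -0.51  0.   -0.77  0.05] yaw -61.7 tilt 0.19
```

Call:
carry_out --pt "0 0 -0.01 0 0 0 -1" --pt "0 0 -0.02 0 0 0 -1" --pt "0 0 -0.028 0 0 0 -1" --pt "0 0 -0.028 0 0 0 -1" --pt "0 0 -0.028 0 0 0 -1" --pt "0 0 -0.028 0 0 0 -1" --pt "0 0 -0.028 0 0 0 -1" --pt "0 0 -0.028 0 0 0 -1"

```text
clock: 3.82
eef_pos: [479.2, 51.9, 121.6]
orientation: [0.0, 0.858, -0.513, -0.0]
force: [-0.4, -0.1, -5.4]
finger_gap: 55.4
gripper_force: 65.2
```

```bash
python3 -c "
from h import *
st()
for n in ('side',): 
    c=capture(n); im=np.array(c['pixels'])[200:320,250:370]; cv2.imwrite('pics/lift.png',cv2.resize(im,None,fx=4,fy=4))
st()
"
```

```text
t 3.82 p [479.2  51.9 121.6] F [-0.35 -0.15 -5.41] T [-0.04 -0.01 -0.02] gap 55.4 gf 65.2 q [ 0.45  0.28 -0.5  -0.   -0.79  0.05] yaw -61.7 tilt 0.05
t 3.87 p [479.2  51.9 121.7] F [ 0.11 -0.94 -5.55] T [ 0.02  0.03 -0.04] gap 55.4 gf 65.2 q [ 0.45  0.28 -0.5  -0.   -0.79  0.05] yaw -61.7 tilt 0.04
```

View pics/lift.png

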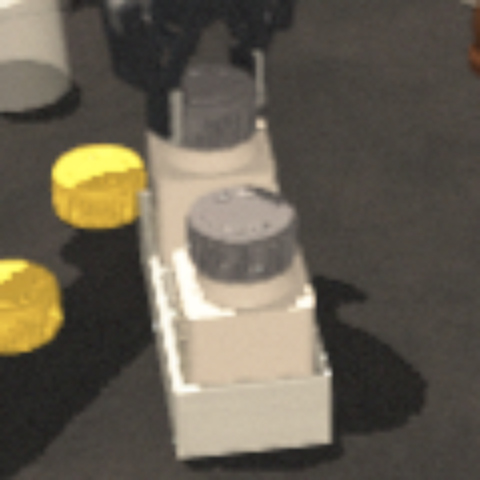

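The lift view shows the jar held at the cap (215,105), free of its well, with the other jar undisturbed. The load is 5.4 N, about 0.55 kg, so this is the full jar. I will set it down and press.

Call:
carry_out --pt "0 0 0.01 0 0 0 -1" --pt "0 0 0.02 0 0 0 -1" --pt "0 0 0.026 0 0 0 -1" --pt "0 0 0.03 0 0 0 -1" --pt "0 0 0.035 0 0 0 -1" --pt "0 0 0.038 0 0 0 -1" --pt "0 0 0.038 0 0 0 -1" --pt "0 0 0.038 0 0 0 -1" --newtons 80

```text
clock: 4.53
eef_pos: [480.6, 52.3, 108.7]
orientation: [-0.001, 0.859, -0.512, 0.001]
force: [-3.2, 0.8, 8.4]
finger_gap: 55.3
gripper_force: 88.7
```

```bash
python3 -c "
from h import *
st()"
```

```text
t 4.53 p [480.6  52.3 108.7] F [-3.21  0.8   8.42] T [0.12 0.94 0.02] gap 55.3 gf 88.7 q [ 0.45  0.3  -0.52  0.   -0.76  0.05] yaw -61.6 tilt 0.17
```

Call:
carry_out --pt "0 0 0.005 0 0 0 -1" --pt "0 0 0.009 0 0 0 -1" --pt "0 0 0.009 0 0 0 -1" --pt "0 0 0.009 0 0 0 -1" --pt "0 0 0.009 0 0 -0.02 -1" --pt "0 0 0.009 0 0 -0.04 -1" --pt "0 0 0.009 0 0 -0.06 -1" --pt "0 0 0.009 0 0 -0.08 -1" --pt "0 0 0.009 0 0 -0.08 -1"

```text
clock: 5.28
eef_pos: [480.9, 52.2, 106.1]
orientation: [-0.001, 0.917, -0.4, 0.002]
force: [-4.9, 0.0, 14.9]
finger_gap: 55.0
gripper_force: 89.5
```

```bash
python3 -c "
from h import *
st()"
```

```text
t 5.28 p [480.9  52.2 106.1] F [-4.92  0.04 14.86] T [-0.11  1.38  0.11] gap 55.0 gf 89.5 q [ 0.45  0.3  -0.52  0.   -0.75  0.3 ] yaw -47.1 tilt 0.22
```

Call:
carry_out --pt "0 0 0 0 0 -0.025 -1" --pt "0 0 0 0 0 -0.05 -1" --pt "0 0 0 0 0 -0.075 -1" --pt "0 0 0 0 0 -0.1 -1" --pt "0 0 0 0 0 -0.125 -1" --pt "0 0 0 0 0 -0.15 -1" --pt "0 0 0 0 0 -0.175 -1" --pt "0 0 0 0 0 -0.2 -1" --pt "0 0 0 0 0 -0.2 -1"

```text
clock: 6.03
eef_pos: [480.9, 52.2, 106.1]
orientation: [-0.0, 0.995, -0.096, 0.002]
force: [-5.0, -0.9, 14.7]
finger_gap: 55.0
gripper_force: 89.5
```

```bash
python3 -c "
from h import *
st()"
```

```text
t 6.03 p [480.9  52.2 106.1] F [-4.97 -0.94 14.7 ] T [-0.09  1.43  0.12] gap 55.0 gf 89.5 q [ 0.45  0.3  -0.52  0.   -0.75  0.93] yaw -11.1 tilt 0.22
```

Call:
carry_out --pt "0 0 0 0 0 -0.025 -1" --pt "0 0 0 0 0 -0.05 -1" --pt "0 0 0 0 0 -0.07 -1" --pt "0 0 0 0 0 -0.07 -1" --pt "0 0 -0.008 0 0 -0.07 -1" --pt "0 0 -0.016 0 0 -0.07 -1" --pt "0 0 -0.024 0 0 -0.07 -1" --pt "0 0 -0.03 0 0 -0.07 -1" --pt "0 0 -0.03 0 0 -0.07 -1" --pt "0 0 -0.03 0 0 -0.07 -1"

```text
clock: 6.87
eef_pos: [479.7, 52.1, 115.2]
orientation: [-0.0, 1.0, 0.011, 0.0]
force: [1.1, -0.1, -1.1]
finger_gap: 55.1
gripper_force: 87.6
```

```bash
python3 -c "
from h import *
st()"
```

```text
t 6.87 p [479.7  52.1 115.2] F [ 1.06 -0.09 -1.13] T [0.   0.05 0.02] gap 55.1 gf 87.6 q [ 0.45  0.29 -0.51  0.   -0.78  1.15] yaw 1.3 tilt 0.05
```

Call:
carry_out --pt "0 0 -0.015 0 0 0 -1" --pt "0 0 -0.03 0 0 0 -1" --pt "0 0 -0.045 0 0 0 -1" --pt "0 0 -0.07 0 0 0 -1" --pt "0 0 -0.11 0 0 0 -1" --pt "0 0 -0.16 0 0 0 -1" --pt "0 0 -0.2 0 0 0 -1" --pt "0 0 -0.217 0 0 0 -1" --pt "0 0 -0.217 0 0 0 -1" --pt "0 0 -0.217 0 0 0 -1"

```text
clock: 7.7
eef_pos: [479.0, 52.0, 201.7]
orientation: [-0.0, 1.0, 0.011, -0.0]
force: [0.4, -0.7, -0.2]
finger_gap: 54.9
gripper_force: 87.6
```

```bash
python3 -c "
from h import *
st()
c=capture('side'); im=np.array(c['pixels'])[150:330,230:410]; cv2.imwrite('pics/end.png',cv2.resize(im,None,fx=3,fy=3))
"
```

```text
t 7.7 p [479.   52.  201.7] F [ 0.35 -0.7  -0.15] T [-0.02  0.04 -0.05] gap 54.9 gf 87.6 q [ 0.45  0.18 -0.39 -0.   -1.    1.15] yaw 1.3 tilt 0.03
```

View pics/end.png

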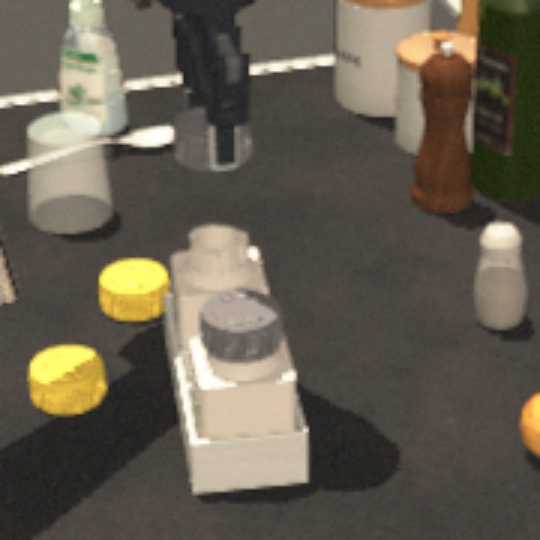

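The end view shows the open neck of the far jar at (218,250). The cap is between the fingers above it at (213,140), dim against the counter with a gap of 54.9 mm, and both jars stand in their wells. The near jar is still capped at (240,325).

```bash
python3 -c "
from h import *
print(sign_off())"
```

```text
the job is handed in; nothing more can be done
None
```

I handed the job in with the full jar (5.4 N when lifted, about 0.55 kg) open and its cap held level, an estimated 7 to 8 cm above the mouth; the other jar was left closed, both jars look seated in their wells, and no verdict was returned.

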